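# Feeler check of two cell holders

### The job

One of the two aluminium cell holders has been squeezed nearly shut, the other still has its proper gap. Take the steel feeler blade by its handle out of the white stand and slide it, held, down into the gap that it fits, about midway along the jaws, until it stands on the floor of the gap; then let go and leave it standing there. Do not force it into the gap that is too tight.

Things in the scene. Friction and masses are not known exactly. Their poses are not given: they have to be found in the camera images.
- feeler: Loose steel blade 7 mm thick (x), 24 mm wide (y), 62 mm long below a grey handle; 110 mm tall in all, 0.12 kg. Origin: middle of the blade's lower end; z up to the handle. It starts upright in the slot of a fixed white block 50 x 60 x 40 mm, 32 mm deep, its end 8 mm above the bench, about 1.5 mm play all round.
- feeler_grip (a point): Centre of the feeler's grey handle, 86 mm above the blade's lower end; the handle is 16 mm thick (feeler x), 32 mm wide (feeler y), 48 mm tall. Same axes as the feeler; the place to grip.
- open_holder: Fixed aluminium cell holder with the proper gap, left or right at random. Base 78 x 56 x 12 mm; on it two upright jaws 44 mm long (y), 42 mm over all (x), with a 15 mm gap (in x) between them, open at both ends and top. Black gap floor 12 mm above the bench; lips from 48 to 60 mm up flare the mouth to 33 mm. Origin on the bench below the gap's middle; x across the gap, y along it, z up.
- tight_holder: The squeezed holder: the same outside shape and axes, but its gap is only 3 mm (mouth 21 mm between the lips), too narrow for the 7 mm blade, which jams at the bottom of the lips.
Things that resemble listed ones, but are neither listed nor needed, are in the scene too. Of the things shaped like the feeler, the steel one is meant.

How it is judged:
On the way:
1. the blade, held in the gripper, has its lower end at least 15 mm below the top of the lips in the open holder's gap (z of feeler in the frame of open_holder below 0.045 m and x of feeler in the frame of open_holder between -0.009 and 0.009 m and y of feeler in the frame of open_holder between -0.02 and 0.02 m and contact force between the fingers and feeler above 0.5 N), for 0.1 s.
At the end, for the whole second after the job is handed in: The feeler stands released and at rest in the gap of the open holder: its lower end on the gap's floor (within 6 mm), within 15 mm of the middle along the jaws, leaning less than 14 degrees (z of feeler in the frame of open_holder between 0.008 and 0.018 m and x of feeler in the frame of open_holder between -0.007 and 0.007 m and y of feeler in the frame of open_holder between -0.015 and 0.015 m and angle between feeler's own z axis and vertical below 0.25 rad and linear speed of feeler below 0.02 m/s); the robot touches nothing.
It fails at once if the blade is forced into the tight holder (more than 30 N) (contact force between feeler and tight_holder above 30 N).
It also fails if it takes over 45 s, if anything falls off the work surface, if the arm or the gripper's body presses on something with over 40 N, if the wrist force passes 120 N, or if a joint passes its speed limit or range.

### The arm

A 6-joint arm with a two-finger parallel gripper is mounted at the origin on a cart in front of the work surface, level with it; the furniture and walls round the work are solid. World frame = base frame: x ahead of the robot, y to its left, z up, the work surface at z = 0. Lengths are in m, angles in rad, forces in N, time in s.
With the tool pointing down it reaches from about 0.35 to 0.975 m from the base axis. Payload 4.9 kg.
Tool frame: the origin (TCP) lies at the very end of the fingers, on their centre line; the grasp point (between the pads) lies 19 mm behind it (ctrl.grip_point_offset is the distance from the TCP to the grasp point, in m); z points along the fingers, y is the line along which they close (so a half turn about z gives the same grasp; the last joint's range is limited). The gripper opens to 85 mm and grips with 20 to 120 N. Pads are 22 mm wide; open, the fingers measure 114 mm over their backs; the gripper's body (76 mm by 85 mm) begins 54 mm behind the grasp point. The pads swing forward as they close: fully open they stand 13 mm farther back than shut.
Start: joints at [1.195, 0.053, 1.613, -0, 1.476, -0.119], TCP at [0.159, 0.604, 0.231] pointing down, gripper open.
Joint ranges: [-3.01, 3.01], [-1.01, 2.22], [0.06, 2.58], [-1.02, 4.17], [0.09, 2.62], [-3.14, 3.14]. Speed limits (rad/s): [2.57, 2.57, 3.14, 3.14, 3.14, 3.14].

### API

Orientations are given as a rotation vector (axis times angle).
In Python, from station import ctrl gives the robot as it stands.
- The arm moves only by the tool send_rows, never from a script. Its argument "rows" is a list of rows, each a list of 3 entries, a list of its own where there are three numbers: the finger opening in cm, from 0 to 8.54, then the shift along the tool's x, y, z in cm, then the turn about the tool's z in degrees. A call has 1 to 10 rows; each row shifts and turns the commanded pose from where the row before left it, along the tool's axes as they then stand; what a row does not reach is not made up. A row lasts 1/8 s, in which the tool goes at most 62.5 mm and 10.7 degrees, less where a joint would pass 70% of its speed; a pose out of reach is approached as far as the arm can. A call with a gripper value outside its range is refused whole. The fingers move at their own pace and stop on an object; "newtons" is the grip in N (left out, the last holds). Time passes only in rows, so rows that do not move let the fingers close. It gives the time, the measured TCP pose, the force, the opening and the grip force at its end, in the units of the state.
- ctrl.get_obs(): the state, without advancing time (a new reading comes with each control period).
- ctrl.get_image(name): name is "scene" or "top" or "wrist"; returns a dict with "frame" (420x560x3 uint8, red, green, blue), "range_z" (420x560 float32, m along the optical axis (not along the pixel's ray), 0 where there is no reading), "fx", "fy", "cx", "cy" (pixels), "cam_to_world" (4x4, takes a point from camera to world coordinates). Camera axes: x right, y down, z forward; pixel columns grow to the right and rows downward; lengths in m; the calibration is good to about 2 mm. A picture is of the moment at which its call begins.
- ctrl.finish_job(): hands the job in; it is judged then, once.
The state is a dict: "t": time; "q": joint angles; "dq": joint speeds; "effort": joint torques, N m; "tool_pos": TCP position; "tool_rot": TCP orientation; "contact_force": force on the tool from outside, world axes, zero at the start; "wrist_torque": the same for the moment, N m; "opening": finger opening in m; "grip_force": force on a finger pad.
Only numpy, scipy, OpenCV 4.12 (cv2) and the standard library are available. Lean on these libraries where they do the work, as an engineer would, in place of code of your own. Each camera call takes 0.05 s, during which the arm holds its last target. There are 200 camera calls.

## Working session

There is one attempt and no reset: what is moved stays moved. The work goes in short steps, Python scripts to look and compute and a tool call to move; the robot and the scene stay as the last step left them, time stands still between calls to the robot, and variables do not carry over. Pictures are saved under pics/ and viewed, at most 10 in all, crops included, and the job is handed in when it is done.

Besides the shell and the picture viewer there is one more tool, called after ">>>" by a JSON object that holds its "op" and its "data". send_rows: Moves the arm, as the interface text tells. Its arguments: {"type":"object","properties":{"rows":{"type":"array","items":{"type":"array"}},"newtons":{"type":"number"}},"required":["rows"]}

```bash
mkdir -p pics; cat > h.py <<'E'
import numpy as np, cv2
from station import ctrl
def save(im,n,crop=None,s=1):
    f=im["frame"][:,:,::-1]
    if crop: f=f[crop[1]:crop[3],crop[0]:crop[2]]
    cv2.imwrite(f"pics/{n}.png",cv2.resize(np.ascontiguousarray(f),None,fx=s,fy=s,interpolation=cv2.INTER_CUBIC))
def pt(im,u,v,z=None):
    d=im["range_z"][int(v),int(u)] if z is None else z
    p=np.array([(u-im["cx"])/im["fx"]*d,(v-im["cy"])/im["fy"]*d,d,1]);return (im["cam_to_world"]@p)[:3]
E
python3 - <<'E'
from h import *
import pickle
t=ctrl.get_image("top");s=ctrl.get_image("scene")
pickle.dump((t,s),open("ts.pkl","wb"))
save(t,"top0",None,1.4);save(s,"scene0",None,1.4)
o=ctrl.get_obs();print(o["tool_pos"],o["tool_rot"],o["t"]);print(t["cam_to_world"].round(3))
E
```

```text
[0.15853794 0.60396966 0.23021177] [-4.02230320e-01 -3.11528571e+00  2.78876143e-03] 0.1
[[-0.004 -0.991  0.137  0.405]
 [-1.     0.001 -0.023  0.102]
 [ 0.023 -0.137 -0.99   0.97 ]
 [ 0.     0.     0.     1.   ]]
```

View pics/top0.png

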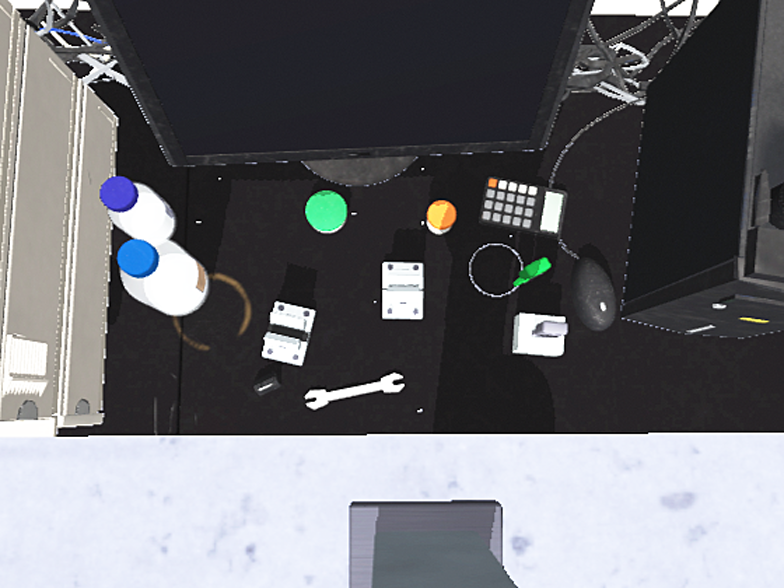

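View pics/scene0.png

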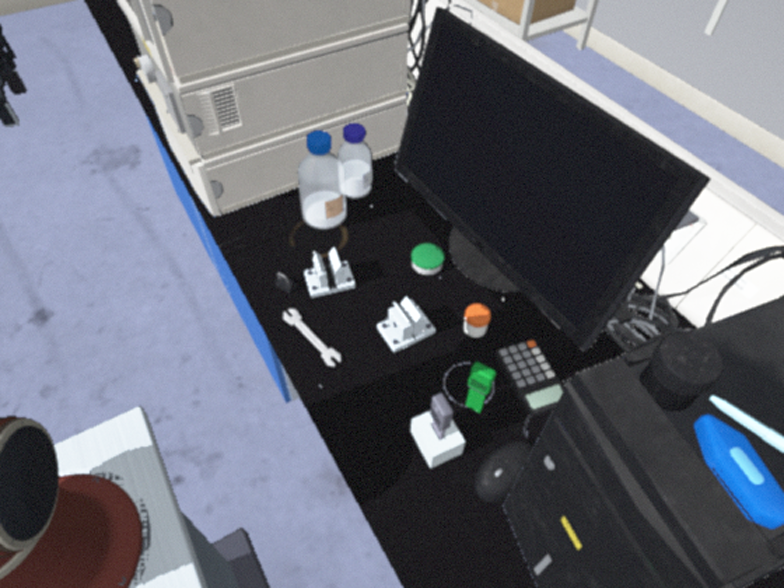

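Top picture: the grey-handled feeler is in the white stand at (545,330). The lookalikes are a green one lying at (532,270) and a small dark object at (267,385). The holders are at (288,332), with a wide dark gap, and at (403,290), with a thin slit. I choose the grey one in the stand and the left holder, and check both in a crop plus the depth data.

```bash
python3 - <<'E'
from h import *
import pickle
t,s=pickle.load(open("ts.pkl","rb"))
save(t,"crop0",(180,170,420,270),3.3)
v,u=np.mgrid[0:420,0:560];d=t["range_z"]
P=np.stack([(u-t["cx"])/t["fx"]*d,(v-t["cy"])/t["fy"]*d,d,np.ones_like(d)],-1)@t["cam_to_world"].T
np.save("P.npy",P[...,:3])
def seg(n,c,z0,z1):
    m=np.zeros(d.shape,bool);m[c[1]:c[3],c[0]:c[2]]=1
    m&=(P[...,2]>z0)&(P[...,2]<z1)&(d>0)
    q=P[m][:,:3];r=cv2.minAreaRect((q[:,:2]*1000).astype(np.float32))
    print(n,len(q),"zmed",np.median(q[:,2]).round(4),"rect mm",np.round(r[0],1),np.round(r[1],1),round(r[2],1))
seg("bench",(230,200,360,300),-.02,.008)
seg("handle",(360,215,415,260),.095,.14)
seg("handle_all",(360,215,415,260),.06,.14)
seg("stand",(360,215,415,260),.034,.046)
for n,c in (("L",(180,205,230,270)),("R",(265,180,310,235))):
    seg(n+" base",c,.006,.018);seg(n+" jaws",c,.05,.07);seg(n+" all",c,.006,.07)
E
```

```text
bench 12141 zmed 0.0008 rect mm [477.8  59.9] [256.  194.4] 89.8
handle 204 zmed 0.1171 rect mm [ 495.1 -109.3] [30.9 16.4] 86.6
handle_all 247 zmed 0.1164 rect mm [ 495.  -109.3] [30.8 16.7] 85.8
stand 628 zmed 0.0404 rect mm [ 495. -110.] [60.7 50.3] 85.0
L base 762 zmed 0.0131 rect mm [489.5 243.8] [ 74.2 108.6] 78.0
L jaws 276 zmed 0.0569 rect mm [499.4 232.6] [43.3 41.2] 75.3
L all 1222 zmed 0.0148 rect mm [489.5 243.8] [ 74.2 108.6] 78.0
R base 563 zmed 0.0128 rect mm [559.7  74.5] [57.2 78.2] 89.2
R jaws 299 zmed 0.0559 rect mm [558.8  75.5] [43.2 40.2] 89.9
R all 1146 zmed 0.0195 rect mm [559.7  74.5] [57.2 78.2] 89.2
```

View pics/crop0.png

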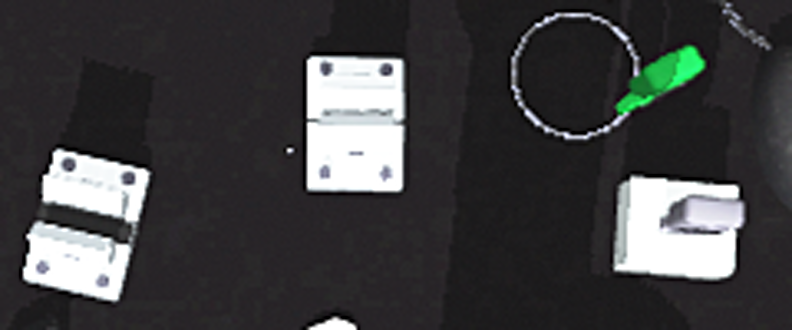

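The crop confirms it: the grey handle sits in the white stand at (705,213), the left holder has a wide dark gap at (85,222), and the right one only a thin slit at (355,118). The measured sizes and heights also match the description. I'll refine the left holder next and work out the first moves.

```bash
cat >> h.py <<'E'
from scipy.spatial.transform import Rotation as R
def plan(wps,yaw=None):
    o=ctrl.get_obs();T=R.from_rotvec(o["tool_rot"]);p=np.array(o["tool_pos"])
    M=T.as_matrix();ty=np.degrees(np.arctan2(M[1,1],M[0,1]))
    print("tcp",p.round(4),"z",M[:,2].round(3),"tool-y yaw",ty.round(2),"open",round(o["opening"],4),"t",o["t"],"q6",round(o["q"][5],3))
    if yaw is not None:
        a=(-(yaw-ty)+90)%180-90; print("turn about tool z",round(a,2))  # tool z is down
        T=T*R.from_euler("z",a,degrees=True); print("shifts below: after the turn")
    for w in wps:
        w=np.array(w);print(w,"shift cm",(T.inv().apply(w-p)*100).round(2));p=w
E
python3 - <<'E'
from h import *
P=np.load("P.npy")
q=P[205:270,180:230].reshape(-1,3)
def rect(q): r=cv2.minAreaRect((q[:,:2]*1000).astype(np.float32));print(len(q),np.round(r[0],1),np.round(r[1],1),round(r[2],1))
b=q[(q[:,2]>.006)&(q[:,2]<.07)]
b=b[np.linalg.norm(b[:,:2]-[.499,.233],axis=1)<.052];rect(b)
rect(b[b[:,2]>.045]);rect(b[b[:,2]>.053])
plan([(.2,.42,.23),(.32,.25,.23),(.495,-.109,.23)])
plan([(.2,.42,.23),(.32,.25,.23),(.495,-.109,.23)],-4.5)
E
```

```text
1196 [495.3 234. ] [56.4 87. ] 76.6
360 [499.4 232.8] [44. 42.] 77.1
212 [499.3 232.7] [43.3 37.6] 75.5
tcp [0.1585 0.604  0.2302] z [-0.001 -0.002 -1.   ] tool-y yaw 75.29 open 0.0856 t 0.1 q6 -0.119
[0.2  0.42 0.23] shift cm [ -8.68 -16.74   0.05]
[0.32 0.25 0.23] shift cm [-15.92 -13.39   0.02]
[ 0.495 -0.109  0.23 ] shift cm [-26.04 -30.28   0.05]
tcp [0.1585 0.604  0.2302] z [-0.001 -0.002 -1.   ] tool-y yaw 75.29 open 0.0856 t 0.1 q6 -0.119
turn about tool z 79.79
shifts below: after the turn
[0.2  0.42 0.23] shift cm [-18.01   5.58   0.05]
[0.32 0.25 0.23] shift cm [-16.01  13.3    0.02]
[ 0.495 -0.109  0.23 ] shift cm [-34.42  20.26   0.05]
```

>>> {"op": "send_rows", "data": {"rows": [[8.5, [-2.2, -4.2, 0], 0], [8.5, [-2.2, -4.2, 0], 0], [8.5, [-2.2, -4.2, 0], 0], [8.5, [-2.1, -4.1, 0], 0], [8.5, [-4, -3.3, 0], 0], [8.5, [-4, -3.4, 0], 0], [8.5, [-4, -3.3, 0], 0], [8.5, [-3.9, -3.4, 0], 0]]}}

```text
t: 1.1
tool_pos: [0.3207, 0.2493, 0.231]
tool_rot: [0.402, 3.116, 0.0]
contact_force: [0.6, 0.1, -0.3]
opening: 0.0849
grip_force: 0.0
```

>>> {"op": "send_rows", "data": {"rows": [[8.5, [-3.7, -4.3, 0], 0], [8.5, [-3.7, -4.3, 0], 0], [8.5, [-3.7, -4.3, 0], 0], [8.5, [-3.7, -4.3, 0], 0], [8.5, [-3.7, -4.4, 0], 0], [8.5, [-3.7, -4.4, 0], 0], [8.5, [-3.8, -4.3, 0], 0]]}}

```text
t: 1.98
tool_pos: [0.495, -0.1101, 0.2309]
tool_rot: [-0.403, -3.115, -0.001]
contact_force: [0.5, 0.7, -0.4]
opening: 0.0852
grip_force: 0.0
```

>>> {"op": "send_rows", "data": {"rows": [[6, [0, 0, 0], 10], [6, [0, 0, 0], 10], [6, [0, 0, 0], 10], [6, [0, 0, 0], 10], [6, [0, 0, 0], 10], [6, [0, 0, 0], 10], [6, [0, 0, 0], 10], [6, [0, 0, 0], 9.8], [6, [0, 0, 0], 0]]}}

```text
t: 3.1
tool_pos: [0.4945, -0.1081, 0.2308]
tool_rot: [-2.304, -2.134, 0.001]
contact_force: [-0.9, 0.1, 0.8]
opening: 0.0599
grip_force: 0.0
```

```bash
python3 - <<'E'
from h import *
plan([(.495,-.109,.15),(.495,-.109,.075)],-4.5)
w=ctrl.get_image("wrist");save(w,"wrist0",None,1.3)
v,u=np.mgrid[0:420,0:560];d=w["range_z"]
P=np.stack([(u-w["cx"])/w["fx"]*d,(v-w["cy"])/w["fy"]*d,d,np.ones_like(d)],-1)@w["cam_to_world"].T
for z0,z1 in ((.105,.13),(.033,.047)):
    m=(d>0)&(P[...,2]>z0)&(P[...,2]<z1)&(abs(P[...,0]-.495)<.05)&(abs(P[...,1]+.109)<.05)
    q=P[m]; r=cv2.minAreaRect((q[:,:2]*1000).astype(np.float32)) if len(q) else 0
    print(len(q),np.median(q[:,2]) if len(q) else 0,r)
E
```

```text
tcp [ 0.4945 -0.1081  0.2308] z [-0.001  0.    -1.   ] tool-y yaw -4.4 open 0.0599 t 3.1 q6 -0.286
turn about tool z 0.1
shifts below: after the turn
[ 0.495 -0.109  0.15 ] shift cm [-0.09  0.07  8.08]
[ 0.495 -0.109  0.075] shift cm [-0.    0.01  7.5 ]
753 0.11772431225738267 ((496.70977783203125, -109.50035095214844), (31.229232788085938, 16.716251373291016), 85.69852447509766)
2025 0.04029628379361477 ((496.5297546386719, -110.17294311523438), (60.70466613769531, 49.802284240722656), 84.83503723144531)
```

View pics/wrist0.png

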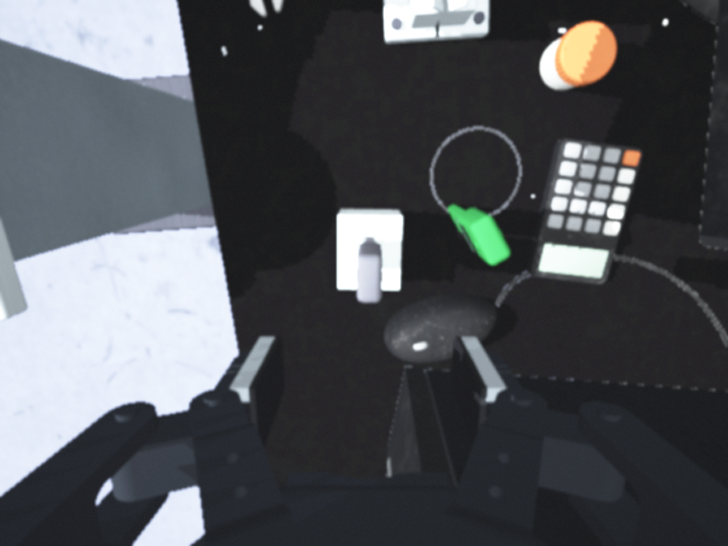

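The wrist view shows the grey handle at (370,275) in the white stand, lined up with the fingers. Its top is at z = 0.118 and it measures 31 x 17 mm, as expected. Going down.

>>> {"op": "send_rows", "data": {"rows": [[6, [-0.14, 0.17, 5.2], 0.4], [6, [0, 0, 4.0], 0], [6, [0, 0, 3.2], 0], [6, [0, 0, 2.2], 0], [6, [0, 0, 1.0], 0], [6, [0, 0, 0], 0]]}}

```text
t: 3.9
tool_pos: [0.496, -0.1097, 0.0749]
tool_rot: [-2.313, -2.125, 0.001]
contact_force: [0.2, 0.8, 0.6]
opening: 0.0599
grip_force: 0.0
```

>>> {"op": "send_rows", "data": {"newtons": 40, "rows": [[3, [0, 0, 0], 0], [2, [0, 0, 0], 0], [1, [0, 0, 0], 0], [1, [0, 0, 0], 0], [1, [0, 0, 0], 0], [1, [0, 0, 0], 0]]}}

```text
t: 4.65
tool_pos: [0.497, -0.11, 0.0764]
tool_rot: [2.314, 2.123, 0.001]
contact_force: [-0.7, 0.1, 6.4]
opening: 0.0156
grip_force: 40.4
```

Gripped at 16 mm and 40 N. Lifting straight up.

>>> {"op": "send_rows", "data": {"rows": [[1, [0, 0, -1], 0], [1, [0, 0, -1.5], 0], [1, [0, 0, -2], 0], [1, [0, 0, -2.5], 0], [1, [0, 0, -3], 0], [1, [0, 0, -2], 0], [1, [0, 0, 0], 0]]}}

```text
t: 5.52
tool_pos: [0.4974, -0.1102, 0.1976]
tool_rot: [2.312, 2.122, 0.003]
contact_force: [0.2, 0.2, -1.5]
opening: 0.0155
grip_force: 39.5
```

```bash
python3 - <<'E'
from h import *
plan([(.49,.10,.196),(.499,.233,.196)])
plan([(.499,.233,.196)],-13.5)
E
```

```text
tcp [ 0.4974 -0.1102  0.1976] z [ 0.004 -0.002 -1.   ] tool-y yaw -4.91 open 0.0155 t 5.525 q6 -0.278
[0.49  0.1   0.196] shift cm [20.88 -2.54  0.13]
[0.499 0.233 0.196] shift cm [13.33 -0.24 -0.02]
tcp [ 0.4974 -0.1102  0.1976] z [ 0.004 -0.002 -1.   ] tool-y yaw -4.91 open 0.0155 t 5.525 q6 -0.278
turn about tool z 8.59
shifts below: after the turn
[0.499 0.233 0.196] shift cm [33.41 -7.86  0.11]
```

>>> {"op": "send_rows", "data": {"rows": [[1, [3, -0.3, 0], 0], [1, [5, -0.4, 0], 0], [1, [6, -0.5, 0], 0], [1, [6, -0.5, 0], 0], [1, [6, -0.5, 0], 0], [1, [5, -0.4, 0], 0], [1, [3.2, -0.2, 0], 0], [1, [0, 0, 0], 8.6], [1, [0, 0, 0], 0], [1, [0, 0, 0], 0]]}}

```text
t: 6.78
tool_pos: [0.4973, 0.2329, 0.1943]
tool_rot: [-2.465, -1.946, 0.002]
contact_force: [-0.7, -0.0, -1.3]
opening: 0.0155
grip_force: 39.5
```

```bash
python3 - <<'E'
from h import *
plan([(.499,.233,.196)],-13.5)
w=ctrl.get_image("wrist");save(w,"wrist1",None,1.3)
v,u=np.mgrid[0:420,0:560];d=w["range_z"]
P=(np.stack([(u-w["cx"])/w["fx"]*d,(v-w["cy"])/w["fy"]*d,d,np.ones_like(d)],-1)@w["cam_to_world"].T)[...,:3]
np.save("Pw.npy",P)
near=(d>0)&(np.hypot(P[...,0]-.499,P[...,1]-.233)<.047)
for z0,z1 in ((.053,.066),(.045,.066),(.007,.066)):
    q=P[near&(P[...,2]>z0)&(P[...,2]<z1)];r=cv2.minAreaRect((q[:,:2]*1000).astype(np.float32))
    print(len(q),np.median(q[:,2]).round(4),np.round(r[0],1),np.round(r[1],1),round(r[2],1))
# blade / handle seen
m=(d>0)&(P[...,2]>.1)&(P[...,2]<.24)&(np.hypot(P[...,0]-.499,P[...,1]-.233)<.04)&(d<.4)
q=P[m];print(len(q),q.mean(0).round(4) if len(q) else 0)
E
```

```text
tcp [0.4973 0.2329 0.1943] z [-0.002 -0.001 -1.   ] tool-y yaw -13.43 open 0.0155 t 6.775 q6 0.537
turn about tool z 0.07
shifts below: after the turn
[0.499 0.233 0.196] shift cm [ 0.05  0.17 -0.17]
836 0.058 [500.6 233.2] [44.1 36.8] 77.1
1473 0.0543 [500.6 233.4] [44.1 41.9] 77.5
4265 0.0134 [500.7 233.4] [55.7 78.2] 76.7
8447 [0.5003 0.2403 0.2241]
```

View pics/wrist1.png

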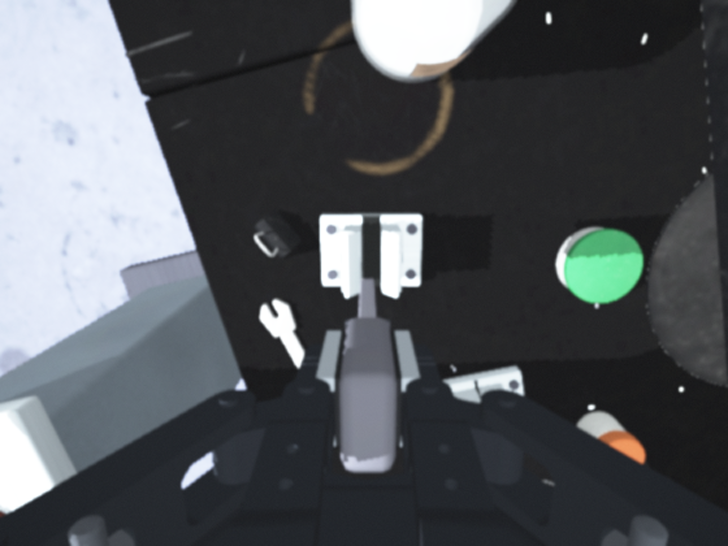

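The wrist view shows the blade at (368,300), held upright over the open holder with its dark gap at (371,247). The holder's centre comes out at (0.5006, 0.2334) with a yaw of 77°. I'll check the blade's own position in the same depth image.

```bash
python3 - <<'E'
from h import *
P=np.load("Pw.npy");a=np.radians(-13.1);ax=np.array([np.cos(a),np.sin(a)]);ay=np.array([-ax[1],ax[0]])
for z0,z1 in ((.130,.145),(.145,.16),(.16,.175),(.175,.19)):
    s=P[200:300,255:320].reshape(-1,3);s=s[(s[:,2]>z0)&(s[:,2]<z1)]
    r=s[:,:2]-[.5006,.2334]
    if len(s): print(z0,len(s),"x",np.percentile(r@ax,[2,50,98]).round(4),"y",np.percentile(r@ay,[2,50,98]).round(4),"zmin",s[:,2].min().round(4))
plan([(.5006,.2334,.194)],-13.1)
E
```

```text
0.13 73 x [-0.0056 -0.0024  0.0008] y [0.0097 0.0104 0.0108] zmin 0.1303
0.145 91 x [-0.0058 -0.0023  0.0007] y [0.0096 0.0104 0.0108] zmin 0.145
0.16 113 x [-0.0056 -0.0023  0.001 ] y [0.0098 0.0104 0.0108] zmin 0.1602
0.175 65 x [-0.0076 -0.0022  0.0009] y [0.01   0.0104 0.012 ] zmin 0.1751
tcp [0.4975 0.2329 0.1946] z [-0.001 -0.    -1.   ] tool-y yaw -13.46 open 0.0156 t 6.825 q6 0.537
turn about tool z -0.36
shifts below: after the turn
[0.5006 0.2334 0.194 ] shift cm [0.12 0.29 0.06]
```

The blade stands vertical, 2.4 mm off in x and 1.5 mm off in y from the gap's middle. Its end is at z ≈ 0.126, so it is about 114 mm above the gap floor.

>>> {"op": "send_rows", "data": {"rows": [[1, [0.15, 0.24, 0], -0.3], [1, [0, 0, 2], 0], [1, [0, 0, 2.5], 0], [1, [0, 0, 1.5], 0], [1, [0, 0, 1], 0], [1, [0, 0, 1], 0], [1, [0, 0, 1], 0], [1, [0, 0, 0], 0]]}}

```text
t: 7.82
tool_pos: [0.4999, 0.2341, 0.1044]
tool_rot: [-2.462, -1.951, 0.002]
contact_force: [0.6, 0.0, -0.3]
opening: 0.0157
grip_force: 39.5
```

>>> {"op": "send_rows", "data": {"rows": [[1, [0, 0, 0.8], 0], [1, [0, 0, 0.6], 0], [1, [0, 0, 0.4], 0], [1, [0, 0, 0.2], 0], [1, [0, 0, 0], 0]]}}

```text
t: 8.45
tool_pos: [0.5004, 0.2343, 0.0852]
tool_rot: [-2.462, -1.951, 0.0]
contact_force: [0.5, -0.1, -0.8]
opening: 0.0155
grip_force: 39.5
```

>>> {"op": "send_rows", "data": {"rows": [[1, [0, 0, 0.2], 0], [1, [0, 0, 0.1], 0], [1, [0, 0, 0.1], 0], [1, [0, 0, 0], 0]]}}

```text
t: 8.95
tool_pos: [0.5003, 0.2343, 0.0812]
tool_rot: [-2.462, -1.951, 0.0]
contact_force: [-0.1, -0.1, -0.1]
opening: 0.0158
grip_force: 39.5
```

>>> {"op": "send_rows", "data": {"rows": [[1, [0, 0, 0.1], 0], [1, [0, 0, 0], 0]]}}

```text
t: 9.2
tool_pos: [0.5005, 0.2343, 0.0804]
tool_rot: [2.462, 1.951, 0.001]
contact_force: [0.2, 0.0, -1.2]
opening: 0.0157
grip_force: 39.7
```

>>> {"op": "send_rows", "data": {"rows": [[1, [0, 0, 0.1], 0], [1, [0, 0, 0], 0]]}}

```text
t: 9.45
tool_pos: [0.5007, 0.2344, 0.0804]
tool_rot: [2.462, 1.951, 0.0]
contact_force: [-1.8, -0.8, 5.2]
opening: 0.0154
grip_force: 40.4
```

>>> {"op": "send_rows", "data": {"rows": [[1, [0, 0, 0.1], 0], [1, [0, 0, 0], 0]]}}

```text
t: 9.7
tool_pos: [0.5008, 0.2345, 0.0804]
tool_rot: [2.462, 1.951, 0.0]
contact_force: [-4.0, -1.4, 8.7]
opening: 0.0156
grip_force: 41.0
```

It now stands on the floor: upward force 8.7 N, with the TCP stopped at the expected height. I'll relieve the pressure, open slowly and rise.

>>> {"op": "send_rows", "data": {"newtons": 20, "rows": [[1, [0, 0, -0.15], 0], [1, [0, 0, 0], 0], [1.7, [0, 0, 0], 0], [1.9, [0, 0, 0], 0], [2.2, [0, 0, 0], 0], [2.6, [0, 0, 0], 0], [3.2, [0, 0, 0], 0], [4, [0, 0, 0], 0], [4.5, [0, 0, 0], 0], [4.5, [0, 0, 0], 0]]}}

```text
t: 10.95
tool_pos: [0.5004, 0.2343, 0.0798]
tool_rot: [2.462, 1.951, 0.0]
contact_force: [-0.1, -0.7, 0.1]
opening: 0.0453
grip_force: 0.0
```

>>> {"op": "send_rows", "data": {"rows": [[4.5, [0, 0, -1], 0], [4.5, [0, 0, -2], 0], [4.5, [0, 0, -3], 0], [4.5, [0, 0, -4], 0], [4.5, [0, 0, -4], 0], [4.5, [0, 0, 0], 0], [4.5, [0, 0, 0], 0]]}}

```text
t: 11.82
tool_pos: [0.5004, 0.2343, 0.2207]
tool_rot: [2.462, 1.951, 0.002]
contact_force: [0.6, 0.9, -0.9]
opening: 0.0453
grip_force: 0.0
```

```bash
python3 - <<'E'
from h import *
w=ctrl.get_image("wrist");save(w,"wrist2",(150,100,430,340),2.4)
v,u=np.mgrid[0:420,0:560];d=w["range_z"]
P=(np.stack([(u-w["cx"])/w["fx"]*d,(v-w["cy"])/w["fy"]*d,d,np.ones_like(d)],-1)@w["cam_to_world"].T)[...,:3]
m=(d>0)&(np.hypot(P[...,0]-.5006,P[...,1]-.2334)<.045)
for z0,z1 in ((.105,.135),(.075,.1)):
    q=P[m&(P[...,2]>z0)&(P[...,2]<z1)]
    if len(q): r=cv2.minAreaRect((q[:,:2]*1000).astype(np.float32));print(len(q),np.median(q[:,2]).round(4),r)
E
```

```text
876 0.1216 ((502.00872802734375, 234.47097778320312), (31.71697998046875, 17.422664642333984), 77.02859497070312)
108 0.0892 ((505.26141357421875, 247.29818725585938), (5.742702007293701, 16.698579788208008), 71.15345001220703)
```

View pics/wrist2.png

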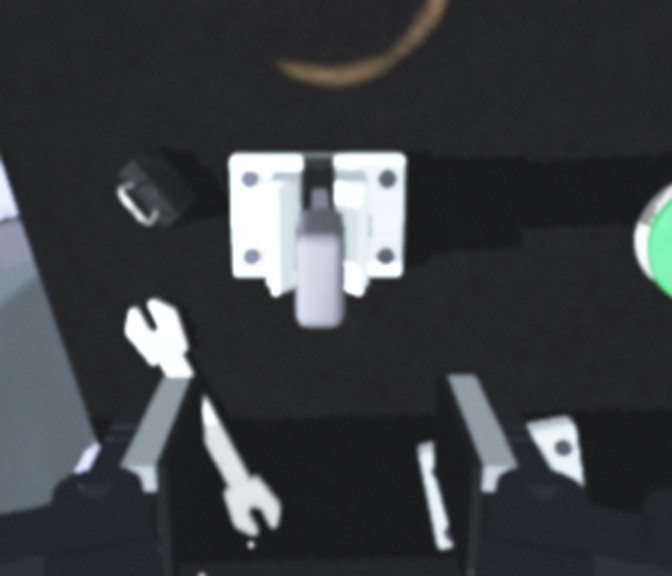

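The feeler stands upright in the open holder's gap, with its handle at (320,270) in the crop. The handle top is at z = 0.122 (0.122 expected), about 1.5 mm from the holder's middle, and the gripper is clear. Handing in.

```bash
python3 -c "
from station import ctrl
print(ctrl.finish_job())"
```

```text
the job is handed in; nothing more can be done
None
```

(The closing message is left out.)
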